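Weigh and open the jam jar

TASK

The square jam jar stands in the cradle of the beam scale. First check its weight: swing the arrest lever all the way over to free the beam, let the jar's end sink right down and rest there for a second, then swing the lever fully back so that the beam is locked level again. Then, with the jar braced in its cradle, unscrew its tight cap anticlockwise only until it comes free, lift it straight up clear of the jar and finish still holding it level one or two centimetres above the mouth, the jar left seated in the cradle and the things around it undisturbed.

Things in the scene. Friction and masses are not known exactly. Their poses are not given: they have to be found in the camera images.
- scale: grey beam scale fixed to the counter, base 120 (x) x 360 (y) x 24 mm; origin under the base centre. Its -x side is the front (to the robot), its +y end carries the jar cradle, its -y end a pan with a fixed brass counterpoise (top 155 mm above the counter). Beam pivot in the middle, 75 mm up, between steel cheeks 94 mm tall
- beam (a joint): tilt of the beam, rad: 0 = level (as it stands when arrested), up to 0.09 = jar end fully down. The jar is always heavier than the counterpoise, so the freed beam sinks to 0.09 within about a second; it never rises above level
- arrest (a joint): arrest lever, rad: 0 = arrested (a cam holds the beam level; handle leans 0.45 rad towards the scale's +y), 0.9 = released (leans 0.45 rad towards -y); end stops at both. Turns about the scale's x axis, stays where it is left, takes about 1 to 3 N at the ball; the beam is free from about 0.65
- arrest_ball (a point): centre of the black ball, 22 mm wide, at the end of the lever's handle (10 mm steel rod); 100 mm from the pivot; nothing stands under it but the counter
- arrest_pivot (a point): point on the lever's turning axis, in the plane of the handle, 105 mm in front of the scale's centre line, 41 mm above the counter; frame parallel to the scale's
- cradle (a point): centre of the floor of the square cradle on the beam's +y end: inside 71 x 71 mm, walls 5 mm thick and 18 mm high, 89 mm above the counter when level; frame parallel to the beam's. It braces the jar against turning (about 2 degrees of play) but does not hold it down
- jar: square glass jar of dark jam standing loose in the cradle: body 68 x 68 x 70 mm, round neck to 94 mm; origin under its centre, z up, about 0.45 kg. A springy rubber seal closes the mouth at 94 mm and pushes the closed cap up with about 12 N; it rises 2 mm when freed
- cap: white ribbed metal screw cap, 62 mm in diameter, 22 mm tall, 35 g; origin at the centre of its lower rim, 78 mm above the jar's underside when closed. Yaw relative to the jar: 0 = fully tight, starts at 0 to 10 degrees. Turned anticlockwise from above (up to 0.7 N m) it is free from about 62 degrees, stop at about 93. Once free it lifts straight off; off the neck at 96 mm
- round_jar: bystander: round amber jar with metal lid, 72 mm wide, 90 mm tall, behind the scale; origin under its centre
- weight: bystander: loose brass weight, 40 mm wide, 50 mm tall, in front of the scale; origin under its centre
- spoon: bystander: steel spoon, 170 mm long, lying in front of the scale's counterpoise end
- tin: bystander: round steel biscuit tin, 100 mm wide, 76 mm tall, behind the scale's counterpoise end; origin under its centre
- pastry_box: bystander: clear pastry box 154 x 104 x 51 mm beyond the jar end of the scale; origin under its centre
- mug: bystander: white mug, 72 mm wide, 80 mm tall, its handle on its own +y side, in front of the pastry box; origin under its centre
Things that resemble listed ones, but are neither listed nor needed, are in the scene too. Of the things that look like the cap, the middle-sized one is meant.

How it is judged:
By the outcome, as a careful person would: the job done as asked, in the order asked, and still so for the second after the job is handed in, while the arm keeps its last pose, push and grip.
It also fails if it takes over 54 s, if anything falls off the work surface, if the arm or the gripper's body presses on something with over 40 N, if the wrist force passes 120 N, or if a joint passes its speed limit or range.

ROBOT

A 7-joint arm with a two-finger parallel gripper is mounted at the origin on the work surface. World frame = base frame: x ahead of the robot, y to its left, z up, the work surface at z = 0. Lengths are in m, angles in rad, forces in N, time in s.
With the tool pointing down it reaches from about 0.425 to 0.875 m from the base axis. Payload 4.7 kg.
Tool frame: the origin (TCP) lies midway between the tips of the shut fingers; the grasp point (between the pads) lies 19 mm behind it; z points along the fingers, y is the line along which they close (so a half turn about z gives the same grasp; the last joint's range is limited). The gripper opens to 87 mm and grips with 3 to 60 N. Pads are 19 mm wide; open, the fingers measure 117 mm over their backs; the gripper's body (75 mm by 190 mm) begins 51 mm behind the grasp point.
Start: joints at [1.127, 0.321, -0.07, 1.45, 0.023, 1.371, -0.057], TCP at [0.287, -0.583, 0.187] pointing down, gripper open.
Joint ranges: [-2.86, 2.86], [-0.3, 2.09], [-1.38, 1.24], [0.06, 2.45], [-1.56, 4.7], [0.09, 2.05], [-2.69, 2.69]. Speed limits (rad/s): [2.57, 2.57, 3.14, 3.14, 3.14, 3.14, 3.14].

INTERFACE

Orientations are given as a rotation vector (axis times angle).
In Python, from bench import ctrl gives the robot as it stands. The module is installed in compiled form; this text tells all that it offers.
- The arm moves only by the shell command python3 -m handwheel 'ROWS' [FORCE]. ROWS is JSON, a list of rows, each a list of 7 numbers: the finger opening in m, from 0 to 0.087, then the shift along the tool's x, y, z in m, then the turn, a rotation vector about the tool's x, y, z in degrees. A call has 1 to 12 rows; each row shifts and turns the commanded pose from where the row before left it, along the tool's axes as they then stand; what a row does not reach is not made up. A row lasts 1/8 s, in which the tool goes at most 62.5 mm and 10.7 degrees, less where a joint would pass 70% of its speed; a pose out of reach is approached as far as the arm can. A call is refused whole if a number of a shift passes 0.0625 or a number of a turn 10.7, either way. A call with a gripper value outside its range is refused whole. The fingers move at their own pace and stop on an object; FORCE is the grip in N (left out, the last holds). Time passes only in rows, so rows that do not move let the fingers close. It gives the time, the measured TCP pose, the force, the opening and the grip force at its end, in the units of the state.
- ctrl.get_state(): the state, without advancing time (a new reading comes with each control period).
- ctrl.get_image(name): name is "scene" or "side" or "wrist"; returns (picture, depth): 480x640x3 uint8, blue, green, red; 480x640 float32, m along the optical axis (not along the pixel's ray), 0 where there is no reading.
- ctrl.camera_info(name): a dict with "intrinsics" (3x3 intrinsics, pixels), "D" ([k1, k2, p1, p2, k3] as OpenCV has them; the pictures are not rectified), "R" (3x3) and "t" (3): a world point X has camera coordinates R X + t. Camera axes: x right, y down, z forward; pixel columns grow to the right and rows downward; lengths in m; the calibration is good to about 2 mm. A picture is of the moment at which its call begins: read the wrist's pose just before it. camera_info takes no time and is no camera call; for the wrist camera it gives the pose at the moment of the call.
- ctrl.close_job(): hands the job in; it is judged then, once.
The state is a dict: "time": time; "joint_positions": joint angles; "qd": joint speeds; "joint_torque": joint torques, N m; "position": TCP position; "tool_rot": TCP orientation; "ft_force": force on the tool from outside, world axes, zero at the start; "torque": the same for the moment, N m; "grip_width": opening from 0.0 (shut) to 1.0 (fully open); "grip_force": force on a finger pad.
Only numpy, scipy, OpenCV 4.12 (cv2) and the standard library are available. Lean on these libraries where they do the work, as an engineer would, in place of code of your own. Each camera call takes 0.05 s, during which the arm holds its last target. There are 200 camera calls.

## Working session

There is one attempt and no reset: what is moved stays moved. The work goes in short steps, Python scripts to look and compute and a shell command to move; the robot and the scene stay as the last step left them, time stands still between calls to the robot, and variables do not carry over. Pictures are saved under pics/ and viewed, at most 10 in all, crops included, and the job is handed in when it is done.

```bash
mkdir -p pics; cat > h.py <<'E'
from bench import ctrl
import cv2, numpy as np, json
from scipy.spatial.transform import Rotation as Rn
def snap(n,f):
    im,d=ctrl.get_image(n); i=ctrl.camera_info(n)
    cv2.imwrite(f'pics/{f}.png',im); np.savez(f'pics/{f}.npz',im=im,d=d,K=i['intrinsics'],D=i['D'],R=i['R'],t=i['t'])
def load(f): return np.load(f'pics/{f}.npz')
def ray(c,uv):
    p=cv2.undistortPoints(np.array([[uv]],float),np.array(c['K']),np.array(c['D']))[0,0]
    R=np.array(c['R']);o=-R.T@np.array(c['t']);return o,R.T@np.array([p[0],p[1],1])
def dpt(c,uv):
    u,v=map(int,uv);d=c['d'][v-1:v+2,u-1:u+2];d=d[d>0]
    o,r=ray(c,uv);return o+r*np.median(d) if len(d) else None
def zpt(c,uv,z):
    o,r=ray(c,uv);return o+r*(z-o[2])/r[2]
def tri(a,ua,b,ub):
    o1,r1=ray(a,ua);o2,r2=ray(b,ub)
    s=np.linalg.lstsq(np.c_[r1,-r2],o2-o1,rcond=None)[0]
    p,q=o1+s[0]*r1,o2+s[1]*r2;return (p+q)/2,np.linalg.norm(p-q)
def st():
    s=ctrl.get_state();return s
E
python3 - <<'E'
from h import *
s=st();print(s['time'],s['position'],s['tool_rot'],Rn.from_rotvec(s['tool_rot']).as_matrix().round(3))
for n in('scene','side'):
    snap(n,n+'0');c=load(n+'0');print(n,-c['R'].T@c['t'],c['R'][2])
E
```

```text
0.0 [ 0.28696414 -0.58251704  0.18624628] [-3.05780830e+00 -7.12470119e-01  8.42807393e-04] [[ 0.897  0.442 -0.001]
 [ 0.442 -0.897  0.002]
 [-0.    -0.002 -1.   ]]
scene [1.28834915 0.02072651 0.79662296] [-0.74800789  0.03990495 -0.66248909]
side [0.18066373 1.05631551 0.75921341] [ 0.28635684 -0.79939655 -0.52817129]
```

View pics/scene0.png

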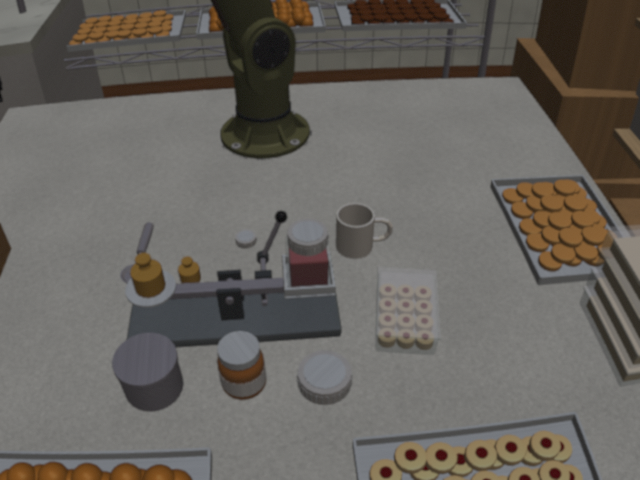

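View pics/side0.png

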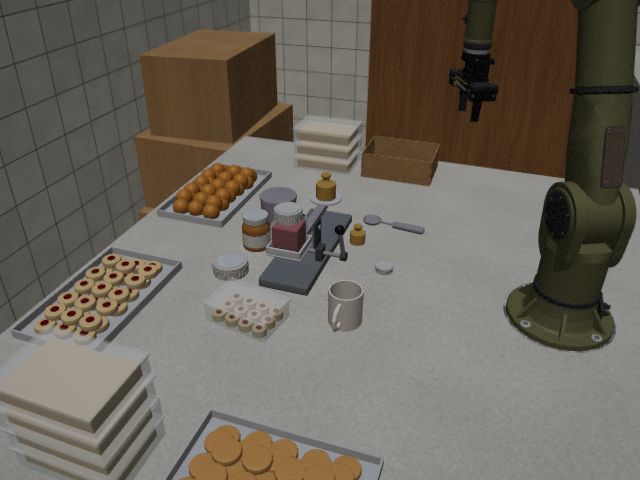

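Scene view: the jar with its cap is at (308,240), the ball at (281,216), the lever foot at (263,257), and the scale base corners at about (130,345) and (340,330). Cap-like things are the small one at (246,238), the large one at (325,375) and the one on the jar at (308,236). The one on the jar is middle-sized and sits on the square jar, so it is the one meant. The next crops should confirm that.

```bash
python3 - <<'E'
from h import *
a=load('scene0')['im'][195:355,110:400];b=load('side0')['im'][190:300,220:400]
cv2.imwrite('pics/cA.png',cv2.convertScaleAbs(cv2.resize(a[:, :266],None,fx=3,fy=3,interpolation=2),alpha=1.5))
cv2.imwrite('pics/cB.png',cv2.convertScaleAbs(cv2.resize(b,None,fx=4,fy=4,interpolation=2),alpha=1.5))
E
```

```text
(no output)
```

View pics/cA.png

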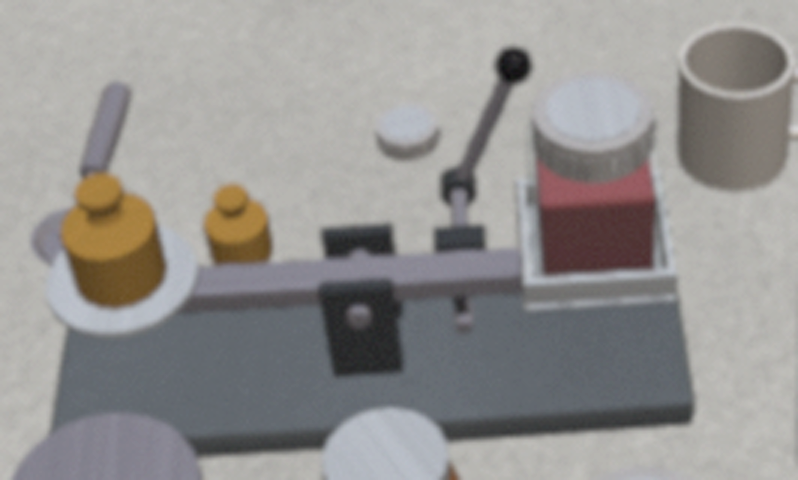

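View pics/cB.png

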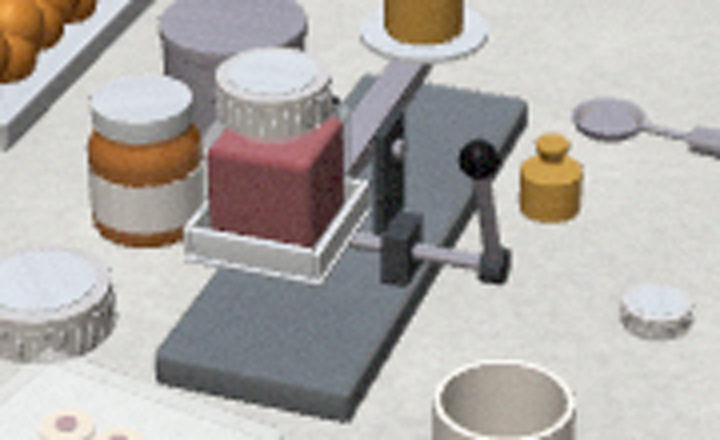

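Crop A, in full-image pixels, gives the ball at (280.7,216.4), the hub at (262.4,256.4) and the cap top centre at (307.4,232). Crop B gives the ball at (339.7,229.4), the hub at (343.4,255.4) and the cap top at (288,209). The ribbed white cap on the square jar is mid-sized, the 37 mm-looking one at (246,238) is small and the one at (325,375) is large, so this is confirmed.

```bash
python3 - <<'E'
from h import *
a,b=load('scene0'),load('side0')
A=lambda U,V:((U+.5)/3-.5+110,(V+.5)/3-.5+195)
B=lambda U,V:((U+.5)/4-.5+220,(V+.5)/4-.5+190)
for n,p,q in[('ball',A(513,65),B(480,159)),('hub',A(458,185),B(495,263)),('cap',A(593,112),B(273,77)),('c++',A(690,405),B(160,355)),('weight',A(232,198),B(553,145))]:
    t=tri(a,p,b,q);print(n,t[0].round(4),round(t[1],4),dpt(a,p),dpt(b,q))
for n,p in[('c++',A(690,405)),('c+-',A(57,432))]:print(n,zpt(a,p,.024))
for n,p in[('c++',B(160,355)),('c-+',B(350,400)),('c--',B(527,100))]:print(n,zpt(b,p,.024))
for n,p in [('mugtop',A(735,60))]:print(n,zpt(a,p,.08))
# depth clouds: cap top, jar/cap
for c,n,(u0,u1,v0,v1) in((a,'sc',(270,345,215,300)),(b,'si',(262,320,198,262))):
    P=np.array([dpt(c,(u,v)) if c['d'][v,u]>0 else [0,0,0] for v in range(v0,v1) for u in range(u0,u1)])
    m=(P[:,2]>.182)&(P[:,2]<.2);Q=P[m];print(n,len(Q),np.median(Q,0),(Q.max(0)+Q.min(0))/2,np.ptp(Q,axis=0),[cv2.minEnclosingCircle(Q[:,:2].astype(np.float32))])
E
```

```text
ball [0.4847 0.0245 0.1323] 0.0013 [0.49562665 0.02476987 0.14059184] [0.48196323 0.03214105 0.13756529]
hub [ 0.485  -0.0132  0.0411] 0.0012 [ 0.49474607 -0.01249345  0.04959786] [ 0.48214492 -0.0046708   0.0474685 ]
cap [0.5901 0.0634 0.1848] 0.0009 [0.59461366 0.06335458 0.18824266] [0.58919974 0.06460602 0.18590844]
c++ [0.6476 0.1084 0.0176] 0.0044 [0.65195694 0.10940369 0.02018725] [0.64519592 0.10913729 0.02024264]
weight [ 0.4882 -0.1501  0.0456] 0.0015 [ 0.49228492 -0.14891406  0.04854497] [ 0.48722361 -0.14813848  0.04750749]
c++ [0.65508199 0.10896824 0.024     ]
c+- [ 0.64615537 -0.2409946   0.024     ]
c++ [0.64283396 0.1139533  0.024     ]
c-+ [0.52706287 0.1187777  0.024     ]
c-- [ 0.53031007 -0.24101636  0.024     ]
mugtop [0.43112013 0.16206073 0.08      ]
sc 937 [0.5968077  0.06269238 0.18770699] [0.592172   0.06312433 0.18575677] [0.06358889 0.06204052 0.00750999] [((0.5916456580162048, 0.06351280957460403), 0.032426998019218445)]
si 359 [0.58763313 0.0677832  0.18741954] [0.59074306 0.06224945 0.18579282] [0.06203737 0.0627801  0.0074997 ] [((0.5917586088180542, 0.06278859078884125), 0.03265112265944481)]
```

```bash
python3 -m handwheel '[[0.05,0,0,0,0,0,10],[0.05,0,0,0,0,0,10],[0.05,0,0,0,0,0,6.2],[0.05,0.018,-0.055,0,0,0,0],[0.05,0.018,-0.055,0,0,0,0],[0.05,0.018,-0.055,0,0,0,0],[0.05,0.018,-0.055,0,0,0,0],[0.05,0.018,-0.055,0,0,0,0],[0.05,0.018,-0.055,0,0,0,0],[0.05,0.018,-0.055,0,0,0,0],[0.05,0.018,-0.055,0,0,0,0],[0.05,0.018,-0.055,0,0,0,0]]'; python3 -m handwheel '[[0.05,0.018,-0.055,0,0,0,0],[0.05,0.018,-0.055,0,0,0,0],[0.05,0,0,0,0,0,0]]'; python3 - <<'E'
from h import *
s=st();print(s['position'],Rn.from_rotvec(s['tool_rot']).as_matrix().round(3),s['joint_positions'],s['grip_width']*87)
snap('wrist','w1')
E
```

```text
time: 1.6
position: [0.4491, -0.0862, 0.1872]
tool_rot: [3.141, 0.001, 0.0]
ft_force: [1.2, -0.3, -0.1]
grip_width: 0.575
grip_force: 0.0
time: 1.98
position: [0.4852, 0.0277, 0.1873]
tool_rot: [-3.139, -0.015, -0.0]
ft_force: [0.8, -1.2, -0.8]
grip_width: 0.579
grip_force: 0.0
[0.48520906 0.02768408 0.18731493] [[ 1.     0.01   0.   ]
 [ 0.01  -1.     0.002]
 [ 0.    -0.002 -1.   ]] [ 0.50120317 -0.00817002 -0.6022652   1.82589476 -0.00687498  1.322037
 -1.66030449] 50.3880829851227
```

View pics/w1.png

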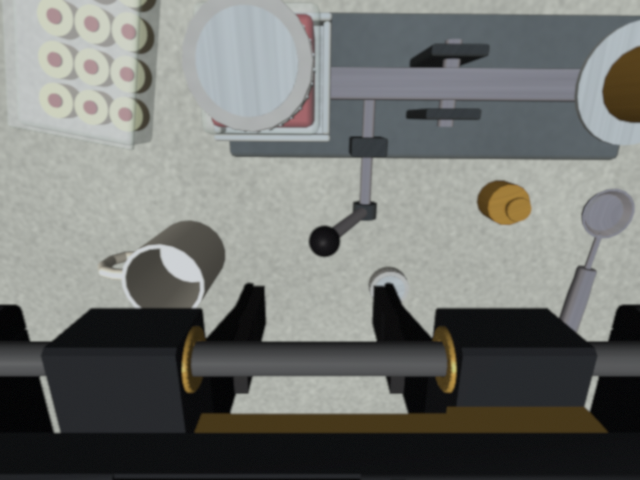

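The wrist view shows the ball at (324,241), the hub at (365,211), the cap top at (250,62), and the front edge of the base running from (232,156) to (617,158).

```bash
python3 - <<'E'
from h import *
a,b,w=load('scene0'),load('side0'),load('w1')
print('ball',zpt(w,(324,241),.131),tri(w,(324,241),a,(280.7,216.4)),tri(w,(324,241),b,(339.7,229.4)))
print('hub',zpt(w,(365,211),.041),'cap',zpt(w,(250,62),.189),tri(w,(250,62),a,(307.4,232)),tri(w,(250,62),b,(288,209)))
print('front edge',zpt(w,(232,149),.024),zpt(w,(617,157),.024),'beam',zpt(w,(332,83),.08),zpt(w,(576,83),.08),'cam',-w['R'].T@w['t'])
E
```

```text
ball [0.48567451 0.0221324  0.131     ] (array([0.486296  , 0.02351431, 0.13277772]), np.float64(0.0027078978588708415)) (array([0.48525481, 0.02193175, 0.13108261]), np.float64(0.0009387298094282546))
hub [ 0.48558019 -0.01660763  0.041     ] cap [0.59207037 0.05839929 0.189     ] (array([0.592342  , 0.06130132, 0.18573256]), np.float64(0.004679100047467562)) (array([0.59204769, 0.05919409, 0.18251844]), np.float64(0.0016965610615102497))
front edge [0.53911841 0.10558494 0.024     ] [ 0.53389671 -0.24911113  0.024     ] beam [0.59154429 0.0165942  0.08      ] [ 0.59258829 -0.16327899  0.08      ] cam [0.56809122 0.02616909 0.38490679]
```

```bash
python3 -m handwheel '[[0.05,0.0005,0.0047,0.02,0,0,0],[0.05,0,0,0.0213,0,0,0],[0.05,0,0,0.022,0,0,0],[0.03,0,0,0,0,0,0],[0.03,0,0,0,0,0,0],[0.03,0,0,0,0,0,0]]' 10 && python3 -m handwheel '[[0.03,0,0.009,0,0,0,0],[0.03,0,0.009,0,0,0,0],[0.03,0,0.009,0,0,0,0],[0.03,0,0.009,0,0,0,0],[0.03,0,0.009,0,0,0,0],[0.03,0,0.009,0,0,0,0],[0.03,0,0.009,0,0,0,0],[0.03,0,0.009,0,0,0,0]]'
```

```text
time: 2.78
position: [0.4862, 0.0169, 0.1251]
tool_rot: [3.141, -0.0, 0.003]
ft_force: [1.2, 0.7, 0.5]
grip_width: 0.365
grip_force: 0.0
time: 3.78
position: [0.4855, -0.0553, 0.124]
tool_rot: [3.142, 0.001, -0.0]
ft_force: [-0.5, -1.0, 0.4]
grip_width: 0.35
grip_force: 0.0
```

```bash
python3 -m handwheel '[[0.03,0,0.004,0,0,0,0],[0.03,0,0.004,0,0,0,0],[0.03,0,0.003,0,0,0,0],[0.03,0,0,0,0,0,0]]'; python3 - <<'E'
from h import *
snap('side','s2');snap('scene','sc2')
a=load('sc2')['im'][195:345,110:376];b=load('s2')['im'][190:290,240:380]
cv2.imwrite('pics/d2.png',np.vstack([cv2.resize(a,(532,300)),cv2.resize(b,(532,290))]))
E
```

```text
time: 4.28
position: [0.4855, -0.0658, 0.124]
tool_rot: [3.142, 0.001, -0.0]
ft_force: [0.2, 0.9, 0.3]
grip_width: 0.347
grip_force: 0.0
```

View pics/d2.png

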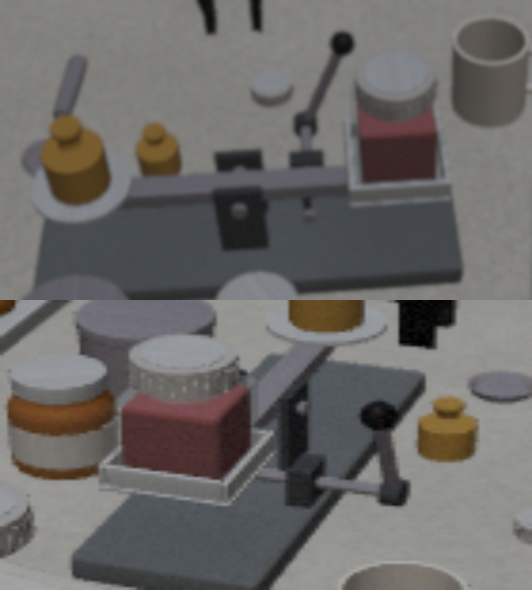

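```bash
python3 - <<'E'
from h import *
a,b=load('sc2'),load('s2')
s=st();print(s['position'])
for c in(a,b):
  for p in ([.4855,-.0658,.124],[.4855,-.0658-.015,.124],[.4855,-.0658+.015,.124],[.4857,.023,.131]):
    print(cv2.projectPoints(np.array([p]),cv2.Rodrigues(c['R'])[0],c['t'],c['K'],c['D'])[0].ravel().round(1))
k=cv2.resize(a['im'][170:250,190:310],None,fx=5,fy=5)
l=cv2.resize(b['im'][150:250,320:420],None,fx=4,fy=4)
cv2.imwrite('pics/d3.png',cv2.convertScaleAbs(np.hstack([k[:, :400],l]),alpha=1.7))
E
```

```text
[ 0.48551123 -0.06546716  0.12404597]
[228.5 223.4]
[219.9 223.9]
[237.2 222.8]
[279.6 217. ]
[350.4 214.2]
[352.2 211.3]
[348.6 217.1]
[339.2 229.7]
```

View pics/d3.png

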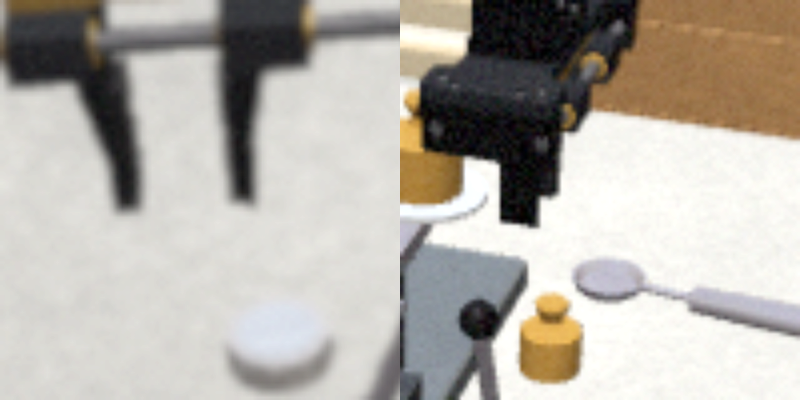

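```bash
python3 - <<'E'
from h import *
a,b=load('sc2'),load('s2')
print(tri(a,(226.8,211.2),b,(349.5,205.5)),tri(a,(238.3,210.5),b,(349.5,206)))
print(ctrl.get_state()['tool_rot'])
E
```

```text
(array([ 0.48655057, -0.06471721,  0.14936427]), np.float64(0.004770791133852517)) (array([ 0.48480041, -0.04749095,  0.15296017]), np.float64(0.004539974657580201))
[-3.14157364e+00 -1.35617846e-03 -2.37291224e-05]
```

```bash
python3 - <<'E'
from h import *
w=load('w1')
for u in range(244,268,3): print(u,[ (np.round(dpt(w,(u,v)),3).tolist() if w['d'][v,u]>0 else 0) for v in (288,294,310)])
for u in range(372,390,4): print(u,[ (np.round(dpt(w,(u,v)),3).tolist() if w['d'][v,u]>0 else 0) for v in (288,294,310)])
snap('wrist','w2');w=load('w2');s=st();print(s['position'],s['grip_width'])
d=w['d'];ys,xs=np.where((d>0)&(d<.27)&(np.arange(480)[:,None]<420))
P=[dpt(w,(u,v)) for u,v in zip(xs[::7],ys[::7])];P=np.array(P);z=np.sort(P[:,2]);print(z[:10],z[len(z)//20]);i=np.argsort(P[:,2])[:6];print(P[i].round(3))
E
```

```text
244 [[0.495, 0.059, 0.229], [0.495, 0.058, 0.235], [0.494, 0.056, 0.247]]
247 [0, [0.495, 0.057, 0.235], [0.494, 0.055, 0.246]]
250 [[0.495, 0.056, 0.229], [0.494, 0.056, 0.233], [0.494, 0.053, 0.246]]
253 [[0.494, 0.055, 0.226], [0.494, 0.055, 0.231], [0.494, 0.052, 0.247]]
256 [[0.494, 0.054, 0.225], [0.494, 0.053, 0.233], [0.494, 0.051, 0.246]]
259 [[0.494, 0.053, 0.225], [0.494, 0.052, 0.232], [0.49, 0.051, 0.24]]
262 [[0.494, 0.051, 0.226], [0.493, 0.051, 0.231], [0.486, 0.051, 0.232]]
265 [[0.389, 0.084, -0.0], [0.382, 0.084, 0.001], [0.482, 0.051, 0.224]]
372 [[0.397, -0.031, 0.016], [0.39, -0.031, 0.016], [0.482, 0.001, 0.223]]
376 [[0.495, 0.0, 0.227], [0.494, 0.001, 0.231], [0.488, 0.001, 0.235]]
380 [[0.494, -0.002, 0.226], [0.494, -0.001, 0.232], [0.493, 0.001, 0.244]]
384 [[0.495, -0.003, 0.227], [0.494, -0.003, 0.232], [0.494, -0.0, 0.246]]
388 [[0.496, -0.005, 0.229], [0.495, -0.004, 0.234], [0.494, -0.002, 0.247]]
[ 0.48550329 -0.06543606  0.12405183] 0.34705383943838714Traceback (most recent call last):
  File "<stdin>", line 7, in <module>
ValueError: setting an array element with a sequence. The requested array has an inhomogeneous shape after 1 dimensions. The detected shape was (19672,) + inhomogeneous part.
```

```bash
python3 - <<'E'
from h import *
for f in('w1','w2'):
    w=load(f);d=w['d']
    for u0,u1 in((220,320),(320,420)):
        P=[(*dpt(w,(u,v)),u,v) for v in range(240,345) for u in range(u0,u1) if .1<d[v,u]<.29 and dpt(w,(u,v)) is not None]
        P=np.array(P);P=P[P[:,2]<.4];i=np.argsort(P[:,2]);print(f,P[i[5:60:18]].round(3))
E
```

```text
w1 [[4.83e-01 3.20e-02 1.37e-01 3.09e+02 2.47e+02]
 [4.78e-01 2.60e-02 1.39e-01 3.18e+02 2.55e+02]
 [4.88e-01 3.10e-02 1.40e-01 3.11e+02 2.42e+02]
 [4.87e-01 3.00e-02 1.41e-01 3.12e+02 2.44e+02]]
w1 [[4.83e-01 1.30e-02 1.37e-01 3.38e+02 2.47e+02]
 [4.88e-01 1.30e-02 1.39e-01 3.38e+02 2.42e+02]
 [4.78e-01 2.10e-02 1.40e-01 3.26e+02 2.56e+02]
 [4.83e-01 1.60e-02 1.41e-01 3.34e+02 2.50e+02]]
w2 [[ 4.81e-01 -1.90e-02  4.90e-02  2.59e+02  2.40e+02]
 [ 4.82e-01 -1.50e-02  5.20e-02  2.53e+02  2.40e+02]
 [ 4.82e-01 -1.40e-02  5.20e-02  2.51e+02  2.40e+02]
 [ 4.86e-01 -7.00e-03  6.60e-02  2.37e+02  2.40e+02]]
w2 [[ 4.93e-01 -7.90e-02  1.59e-01  3.51e+02  2.89e+02]
 [ 4.96e-01 -8.70e-02  1.60e-01  3.69e+02  2.83e+02]
 [ 4.95e-01 -8.30e-02  1.61e-01  3.61e+02  2.86e+02]
 [ 4.95e-01 -8.30e-02  1.62e-01  3.60e+02  2.87e+02]]
```

```bash
python3 - <<'E'
from h import *
a,b=load('sc2'),load('s2')
o,r=ray(a,(215.0,211.6));print(o+r*(.495-o[0])/r[0])
o,r=ray(a,(238.5,210.6));print(o+r*(.495-o[0])/r[0])
for uv in((345.5,206),(354,206.5)):
  o,r=ray(b,uv);print(o+r*(-.037-o[1])/r[1],dpt(b,(uv[0],uv[1]-3)))
print(dpt(a,(215,209)),dpt(a,(238,207)))
E
python3 -m handwheel '[[0,0,0,0,0,0,0],[0,0,0,0,0,0,0],[0,0,0,0,0,0,0],[0,0,0,0,0,0,0]]' 5
python3 - <<'E'
from h import *
snap('scene','sc3');snap('side','s3')
k=cv2.resize(load('sc3')['im'][170:250,190:270],None,fx=5,fy=5)
l=cv2.resize(load('s3')['im'][150:250,320:420],None,fx=4,fy=4)
cv2.imwrite('pics/d4.png',cv2.convertScaleAbs(np.hstack([k,l]),alpha=1.7))
E
```

```text
[ 0.495      -0.08470305  0.15957659]
[ 0.495      -0.04524928  0.15842673]
[ 0.48982252 -0.037       0.15927681] [ 0.49149416 -0.04215444  0.16410063]
[ 0.46990864 -0.037       0.16146092] [ 0.47119891 -0.04084436  0.16695573]
[ 0.49427196 -0.0841483   0.16455434] [ 0.49571472 -0.04531392  0.16675606]
time: 4.92
position: [0.4855, -0.0657, 0.124]
tool_rot: [3.142, 0.001, -0.0]
ft_force: [-0.2, -0.5, 0.0]
grip_width: 0.029
grip_force: 0.0
```

View pics/d4.png

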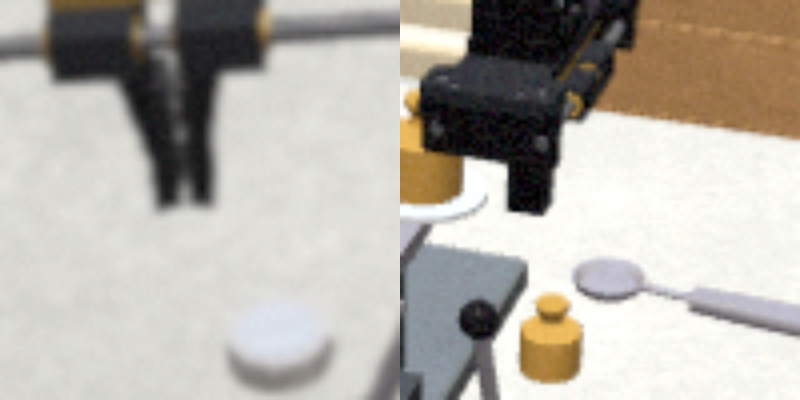

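The reported TCP z is consistently 35 mm below the real fingertips: reported 0.124, tips seen at 0.159 by all three cameras, with x and y agreeing. The fingers therefore passed above the ball without touching anything. I'll correct every height by 35 mm and redo the lever.

```bash
python3 -m handwheel '[[0.044,0,-0.044,0,0,0,0],[0.044,0,-0.044,0,0,0,0],[0.044,0,0,0.005,0,0,0],[0.044,0,0,0.015,0,0,0],[0.044,0,0,0.015,0,0,0],[0.03,0,0,0,0,0,0],[0.03,0,0,0,0,0,0]]' 10 ; python3 - <<'E'
from h import *
snap('side','s4');snap('scene','sc4')
k=cv2.resize(load('sc4')['im'][170:270,230:330],None,fx=4,fy=4)
l=cv2.resize(load('s4')['im'][170:270,290:390],None,fx=4,fy=4)
cv2.imwrite('pics/d5.png',cv2.convertScaleAbs(np.hstack([k,l]),alpha=1.7))
E
```

```text
time: 5.9
position: [0.4855, 0.0218, 0.0889]
tool_rot: [-3.141, 0.001, 0.0]
ft_force: [0.3, -0.4, -0.3]
grip_width: 0.379
grip_force: 0.0
```

View pics/d5.png

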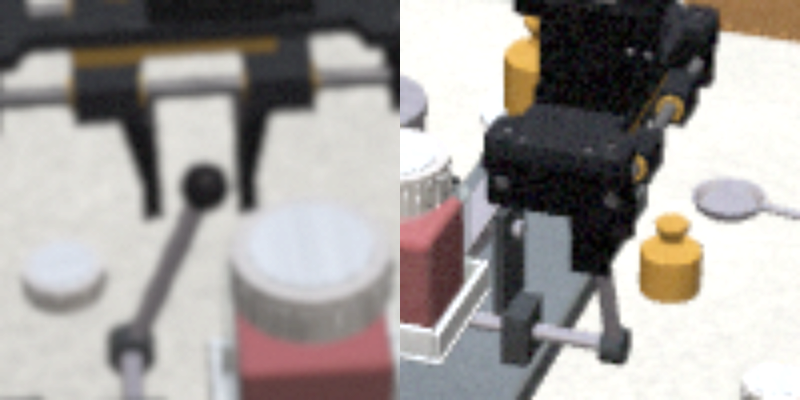

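The ball at (203,187) of the crop sits between the fingers at (150,190) and (247,190), so I'll push it over now.

```bash
python3 -m handwheel '[[0.03,0,0.008,0,0,0,0],[0.03,0,0.008,0,0,0,0],[0.03,0,0.008,0,0,0,0],[0.03,0,0.008,0,0,0,0],[0.03,0,0.008,0,0,0,0],[0.03,0,0.008,0,0,0,0],[0.03,0,0.008,0,0,0,0],[0.03,0,0.008,0,0,0,0],[0.03,0,0.008,0,0,0,0],[0.03,0,0.008,0,0,0,0]]'; python3 -m handwheel '[[0.03,0,0.003,0,0,0,0],[0.03,0,0.002,0,0,0,0]]'; python3 -m handwheel '[[0.03,0,0.002,0,0,0,0],[0.03,0,0.002,0,0,0,0]]'
```

```text
time: 7.25
position: [0.4853, -0.058, 0.0888]
tool_rot: [-3.141, -0.001, 0.001]
ft_force: [0.1, 2.2, -0.6]
grip_width: 0.346
grip_force: 0.8
time: 7.5
position: [0.4854, -0.0613, 0.0889]
tool_rot: [-3.14, -0.002, 0.001]
ft_force: [0.2, 5.4, -2.0]
grip_width: 0.348
grip_force: 3.1
time: 7.75
position: [0.4854, -0.0616, 0.0887]
tool_rot: [-3.135, -0.005, 0.001]
ft_force: [0.1, 13.9, -1.5]
grip_width: 0.347
grip_force: 6.5
```

```bash
python3 -m handwheel '[[0.03,0,-0.002,0,0,0,0],[0.03,0,0,0,0,0,0],[0.03,0,0,0,0,0,0],[0.03,0,0,0,0,0,0],[0.03,0,0,0,0,0,0],[0.03,0,0,0,0,0,0],[0.03,0,0,0,0,0,0],[0.03,0,0,0,0,0,0],[0.03,0,0,0,0,0,0],[0.03,0,0,0,0,0,0]]'; cat > cap.py <<'E'
from h import *
import sys
def capz(f,box,n):
    c=load(f);u0,u1,v0,v1=box
    P=np.array([dpt(c,(u,v)) for v in range(v0,v1) for u in range(u0,u1) if c['d'][v,u]>0])
    P=P[(P[:,0]>.565)&(P[:,0]<.62)&(P[:,1]>.03)&(P[:,1]<.10)]
    z=np.percentile(P[:,2],80);Q=P[abs(P[:,2]-z)<.008]
    A=np.c_[Q[:,:2]-Q[:,:2].mean(0),np.ones(len(Q))];s=np.linalg.lstsq(A,Q[:,2],rcond=None)[0]
    print(n,'n',len(Q),'mean',Q.mean(0).round(4),'slope dz/dx,dz/dy',s[:2].round(3))
if __name__=='__main__':
    capz('scene0',(285,335,218,250),'before')
    snap('scene',sys.argv[1]);capz(sys.argv[1],(285,335,215,258),'now')
E
python3 cap.py sc5
```

```text
time: 9.0
position: [0.4854, -0.0614, 0.0888]
tool_rot: [-3.138, -0.005, 0.001]
ft_force: [0.1, 7.0, -1.6]
grip_width: 0.348
grip_force: 3.7
before n 870 mean [0.5953 0.0627 0.1874] slope dz/dx,dz/dy [-0.032 -0.002]
now n 866 mean [0.5958 0.0698 0.1764] slope dz/dx,dz/dy [-0.042 -0.059]
```

```bash
python3 -m handwheel '[[0.03,0,0,0,0,0,0],[0.03,0,0,0,0,0,0],[0.03,0,0,0,0,0,0],[0.03,0,0,0,0,0,0],[0.03,0,0,0,0,0,0],[0.03,0,0,0,0,0,0],[0.03,0,0,0,0,0,0],[0.03,0,0,0,0,0,0]]'; python3 cap.py sc6; python3 -m handwheel '[[0.03,0,-0.008,0,0,0,0],[0.03,0,-0.008,0,0,0,0],[0.03,0,-0.008,0,0,0,0],[0.03,0,-0.008,0,0,0,0],[0.03,0,-0.008,0,0,0,0],[0.03,0,-0.008,0,0,0,0],[0.03,0,-0.008,0,0,0,0],[0.03,0,-0.008,0,0,0,0],[0.03,0,-0.008,0,0,0,0],[0.03,0,-0.008,0,0,0,0],[0.03,0,-0.008,0,0,0,0]]';python3 -m handwheel '[[0.03,0,-0.003,0,0,0,0],[0.03,0,-0.002,0,0,0,0]]';python3 -m handwheel '[[0.03,0,-0.002,0,0,0,0],[0.03,0,-0.002,0,0,0,0]]'
```

```text
time: 10.05
position: [0.4854, -0.0614, 0.0889]
tool_rot: [-3.138, -0.005, 0.001]
ft_force: [0.5, 8.4, -1.7]
grip_width: 0.347
grip_force: 3.7
before n 870 mean [0.5953 0.0627 0.1874] slope dz/dx,dz/dy [-0.032 -0.002]
now n 852 mean [0.5956 0.0699 0.1765] slope dz/dx,dz/dy [-0.033 -0.063]
time: 11.48
position: [0.4847, 0.0239, 0.0884]
tool_rot: [-3.142, -0.001, 0.002]
ft_force: [0.2, -2.7, -1.5]
grip_width: 0.347
grip_force: 1.3
time: 11.72
position: [0.4849, 0.0285, 0.0887]
tool_rot: [3.142, 0.001, -0.002]
ft_force: [0.0, -1.8, -1.1]
grip_width: 0.345
grip_force: 1.1
time: 11.98
position: [0.4854, 0.0322, 0.089]
tool_rot: [3.141, 0.0, -0.0]
ft_force: [-0.7, -1.4, -0.7]
grip_width: 0.343
grip_force: 1.2
```

```bash
python3 -m handwheel '[[0.03,0,-0.002,0,0,0,0],[0.03,0,-0.002,0,0,0,0]]';python3 -m handwheel '[[0.03,0,-0.002,0,0,0,0],[0.03,0,-0.002,0,0,0,0]]';python3 cap.py sc7
```

```text
time: 12.22
position: [0.4855, 0.0347, 0.089]
tool_rot: [3.139, -0.0, -0.0]
ft_force: [0.5, -7.4, -1.5]
grip_width: 0.342
grip_force: 3.8
time: 12.48
position: [0.4855, 0.0349, 0.0888]
tool_rot: [3.135, -0.003, -0.001]
ft_force: [0.8, -14.7, -2.1]
grip_width: 0.346
grip_force: 7.2
before n 870 mean [0.5953 0.0627 0.1874] slope dz/dx,dz/dy [-0.032 -0.002]
now n 882 mean [0.5955 0.0625 0.1876] slope dz/dx,dz/dy [-0.027 -0.007]
```

```bash
python3 -m handwheel '[[0.03,0,0.005,0,0,0,0],[0.03,0,0.005,0,0,0,0],[0.04,0,0,0,0,0,0],[0.04,0,0,-0.02,0,0,0],[0.044,0,0,-0.04,0,0,0],[0.087,0,0,-0.045,0,0,0],[0.087,0.036,-0.01,0,0,0,0],[0.087,0.036,-0.01,0,0,0,0],[0.087,0.0335,-0.011,0,0,0,0],[0.087,0,0,0,0,0,-10],[0.087,0,0,0,0,0,0]]'; python3 - <<'E'
from h import *
s=st();print(s['position'],s['joint_positions'],s['grip_width'],Rn.from_rotvec(s['tool_rot']).as_matrix().round(3))
snap('scene','sc8');c=load('sc8')
# lever ball depth check
for uv in((280.7,216.4),):print(dpt(c,uv))
cv2.imwrite('pics/d6.png',c['im'])
E
```

```text
time: 13.9
position: [0.591, 0.0627, 0.1937]
tool_rot: [-3.128, -0.274, 0.001]
ft_force: [-0.7, 0.1, 0.5]
grip_width: 0.989
grip_force: 0.0
[0.59095543 0.06265719 0.19374464] [ 0.4109593   0.26068618 -0.6667175   1.56725522  0.16181871  1.37055589
 -1.66768439] 0.9891677735810981 [[ 0.985  0.174 -0.001]
 [ 0.174 -0.985  0.001]
 [-0.    -0.001 -1.   ]]
[0.49287384 0.02483366 0.138162  ]
```

```bash
python3 -m handwheel '[[0.087,0,0,0.03,0,0,0],[0.087,0,0,0.02,0,0,0],[0.087,0,0,0.013,0,0,0],[0.087,0,0,0,0,0,0]]' ; python3 -m handwheel '[[0.05,0,0,0,0,0,0],[0.05,0,0,0,0,0,0],[0.05,0,0,0,0,0,0],[0.05,0,0,0,0,0,0]]' 45; python3 - <<'E'
from h import *
s=st();print(s['position'],s['ft_force'],s['torque'],s['grip_width']*87)
snap('side','s9');snap('scene','sc9')
k=cv2.resize(load('sc9')['im'][180:300,250:370],None,fx=4,fy=4)
l=cv2.resize(load('s9')['im'][160:280,240:340],(400,480))
cv2.imwrite('pics/d6.png',cv2.convertScaleAbs(np.hstack([k[:, :400],l]),alpha=1.6))
E
```

```text
time: 14.45
position: [0.5902, 0.0612, 0.1302]
tool_rot: [3.13, 0.274, -0.003]
ft_force: [0.3, -0.1, -0.1]
grip_width: 1.0
grip_force: 0.0
time: 14.95
position: [0.5912, 0.062, 0.1316]
tool_rot: [-3.129, -0.275, -0.001]
ft_force: [-0.6, 1.3, 2.0]
grip_width: 0.705
grip_force: 45.2
[0.5911668  0.06195277 0.13159649] [-0.55406009  1.3029738   2.0102716 ] [ 0.16425378  0.08963565 -0.0182962 ] 61.37434757635969
```

View pics/d6.png

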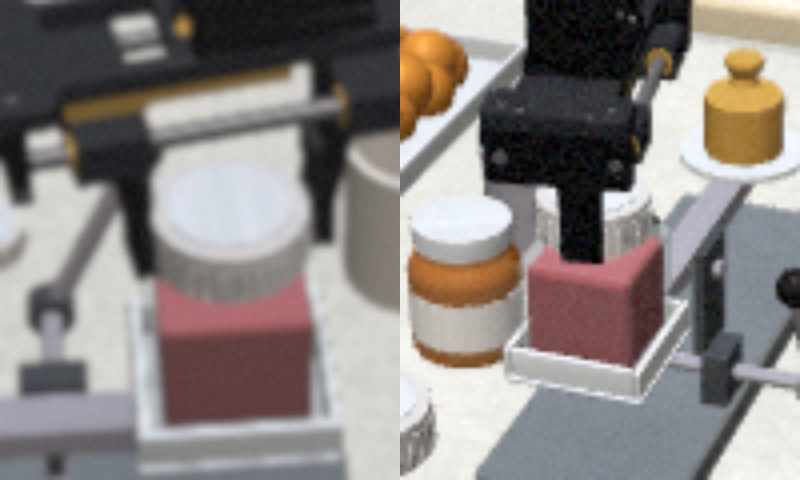

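The cap is held centrally: fingers are on both sides of the rim at (140,275) and (580,240) in the crop, 61 mm apart, and the jar is seated. Now I'll unscrew it.

```bash
python3 -m handwheel '[[0.05,0,0,0,0,0,-5],[0.05,0,0,0,0,0,-5],[0.05,0,0,0,0,0,0]]'; python3 - <<'E'
from h import *
s=st();R=Rn.from_rotvec(s['tool_rot']).as_matrix();print(np.degrees(np.arctan2(R[1,0],R[0,0])),s['torque'],s['ft_force'],s['position'],s['joint_positions'][6])
E
python3 -m handwheel '[[0.05,0,0,0,0,0,-5],[0.05,0,0,0,0,0,-5],[0.05,0,0,0,0,0,-5],[0.05,0,0,0,0,0,-5],[0.05,0,0,0,0,0,-5],[0.05,0,0,0,0,0,0]]'; cat >y.py <<'E'
from h import *
s=st();R=Rn.from_rotvec(s['tool_rot']).as_matrix();print('yaw',np.degrees(np.arctan2(R[1,0],R[0,0])).round(2),s['torque'].round(2),s['ft_force'].round(1),s['position'].round(4),s['joint_positions'][6],s['grip_force'])
E
python3 y.py
```

```text
time: 15.42
position: [0.5912, 0.0612, 0.1313]
tool_rot: [3.094, 0.545, 0.001]
ft_force: [-0.8, -0.2, 2.9]
grip_width: 0.707
grip_force: 45.1
19.981457266375727 [-0.05932327 -0.04123752  0.10211596] [-0.80070116 -0.2195461   2.92040447] [0.59115977 0.06118411 0.13132429] -1.5215157432273847
time: 16.18
position: [0.5915, 0.0609, 0.1313]
tool_rot: [2.903, 1.199, 0.002]
ft_force: [0.4, -0.3, 2.3]
grip_width: 0.706
grip_force: 45.1
yaw 44.9 [-0.22 -0.27  0.07] [ 0.4 -0.3  2.3] [0.5915 0.0609 0.1313] -1.1053700102290955 45.12975808640476
```

```bash
python3 -c "
from h import *
snap('wrist','wa')"; python3 -m handwheel '[[0.05,0,0,0,0,0,-2],[0.05,0,0,0,0,0,-2],[0.05,0,0,0,0,0,-2]]'; python3 y.py; python3 - <<'E'
from h import *
snap('wrist','wb')
g=[cv2.cvtColor(load(f)['im'],6) for f in('wa','wb')]
w=load('wb');d=w['d']
# cap pixels: world points near cap top
m=np.zeros(d.shape,bool)
for v in range(120,345,2):
  for u in range(200,440,2):
    if d[v,u]>0:
      p=dpt(w,(u,v)); m[v,u]=p is not None and np.hypot(p[0]-.5913,p[1]-.061)<.029 and .17<p[2]<.205
ys,xs=np.where(m);print(len(ys),xs.min(),xs.max(),ys.min(),ys.max(),g[0][m].std())
c=(xs.mean(),ys.mean())
# world cap centre in px
pc=cv2.projectPoints(np.array([[.5913,.061,.189]]),cv2.Rodrigues(w['R'])[0],w['t'],w['K'],w['D'])[0].ravel();print(pc)
hp=[cv2.GaussianBlur(x.astype(np.float32),(0,0),1)-cv2.GaussianBlur(x.astype(np.float32),(0,0),6) for x in g]
mm=cv2.erode(cv2.dilate(m.astype(np.uint8),np.ones((3,3))),np.ones((9,9)))>0
for a in range(-10,11,2):
  M=cv2.getRotationMatrix2D(tuple(map(float,pc)),a,1);r=cv2.warpAffine(hp[0],M,(640,480))
  print(a,np.corrcoef(r[mm],hp[1][mm])[0,1].round(3),end='; ')
E
```

```text
time: 16.6
position: [0.5913, 0.0611, 0.1311]
tool_rot: [2.834, 1.355, 0.001]
ft_force: [1.4, -0.6, 1.8]
grip_width: 0.708
grip_force: 45.1
yaw 51.12 [-0.34 -0.59 -0.17] [ 1.4 -0.6  1.8] [0.5913 0.0611 0.1311] -1.001848941726306 45.126361443908536
2177 254 392 266 340 8.157786820133085
[322.29976681 331.31834902]
-10 0.241; -8 0.372; -6 0.591; -4 0.853; -2 0.966; 0 0.999; 2 0.968; 4 0.875; 6 0.63; 8 0.363; 10 0.178;
```

```bash
for i in 1; do :; done; python3 -m handwheel '[[0.05,0,0,0,0,0,-4],[0.05,0,0,0,0,0,-3],[0.05,0,0,0,0,0,-3]]'|grep -E 'pos|ft'; python3 y.py; python3 -m handwheel '[[0.05,0,0,0,0,0,-2],[0.05,0,0,0,0,0,0]]'|grep ft; python3 y.py; python3 -m handwheel '[[0.05,0,0,0,0,0,-2],[0.05,0,0,0,0,0,0]]'|grep ft; python3 y.py
```

```text
position: [0.5908, 0.0613, 0.131]
ft_force: [1.2, 0.1, 1.9]
yaw 61.13 [-0.31 -0.36 -0.21] [1.2 0.1 1.9] [0.5908 0.0613 0.131 ] -0.8359534705253062 45.12597400418599
ft_force: [0.2, 0.2, 2.3]
yaw 63.04 [-0.26 -0.36  0.04] [0.2 0.2 2.3] [0.5908 0.0613 0.131 ] -0.8044995084281938 45.12622417823877
ft_force: [1.2, 0.1, 1.5]
yaw 65.07 [-0.26 -0.17 -0.01] [1.2 0.1 1.5] [0.5907 0.0614 0.131 ] -0.7709826612751735 45.12710206472548
```

```bash
python3 -m handwheel '[[0.05,0,0,0,0,0,-2],[0.05,0,0,0,0,0,0]]'|grep ft; python3 y.py; python3 -m handwheel '[[0.05,0,0,0,0,0,-2],[0.05,0,0,0,0,0,0]]'|grep ft; python3 y.py;  python3 -m handwheel '[[0.05,0,0,0,0,0,-2],[0.05,0,0,0,0,0,0]]'|grep ft; python3 y.py
```

```text
ft_force: [-0.8, -1.1, 2.4]
yaw 67.08 [-0.28 -0.12  0.02] [-0.8 -1.1  2.4] [0.5907 0.0614 0.131 ] -0.7377839725338431 45.129046522197314
ft_force: [-0.6, -0.6, 3.1]
yaw 69.08 [-0.19 -0.01 -0.01] [-0.6 -0.6  3.1] [0.5907 0.0616 0.131 ] -0.7046903288446241 45.134493949008174
ft_force: [-1.6, 0.2, 3.6]
yaw 71.1 [0.04 0.3  0.03] [-1.6  0.2  3.6] [0.5906 0.0618 0.1311] -0.671618814819818 45.15131051877688
```

```bash
python3 -m handwheel '[[0.05,0,0,0,0,0,-2],[0.05,0,0,0,0,0,0]]'|grep ft; python3 y.py; python3 -m handwheel '[[0.05,0,0,0,0,0,-2],[0.05,0,0,0,0,0,0]]'|grep ft; python3 y.py
```

```text
ft_force: [-1.9, 0.6, 5.4]
yaw 73.11 [0.   0.5  0.01] [-1.9  0.6  5.4] [0.5906 0.0618 0.1312] -0.6382946243228333 45.14771569884033
ft_force: [-2.4, 0.1, 6.8]
yaw 75.12 [ 0.    0.52 -0.04] [-2.4  0.1  6.8] [0.5909 0.0619 0.1316] -0.6053096143560496 45.14117676706519
```

```bash
python3 -m handwheel '[[0.05,0,0,-0.001,0,0,0],[0.05,0,0,0,0,0,0]]'|grep ft; python3 y.py; python3 -m handwheel '[[0.05,0,0,-0.001,0,0,0],[0.05,0,0,0,0,0,0]]'|grep ft; python3 y.py;python3 -m handwheel '[[0.05,0,0,-0.001,0,0,0],[0.05,0,0,0,0,0,0]]'|grep ft; python3 y.py
```

```text
ft_force: [-2.5, 0.4, 4.8]
yaw 75.06 [-0.05  0.35 -0.06] [-2.5  0.4  4.8] [0.5909 0.0615 0.1321] -0.6053407226892532 45.145104423427256
ft_force: [0.2, -1.0, 2.1]
yaw 75.02 [-0.13  0.01 -0.01] [ 0.2 -1.   2.1] [0.5909 0.0611 0.1327] -0.605127258967062 45.150302721740445
ft_force: [0.1, 0.5, -0.6]
yaw 75.02 [-0.14 -0.12 -0.01] [ 0.1  0.5 -0.6] [0.5909 0.0612 0.1336] -0.6047066594173011 45.153193795122206
```

```bash
python3 -m handwheel '[[0.05,0,0,-0.0015,0,0,0],[0.05,0,0,0,0,0,0]]'|grep ft; python3 y.py; python3 -m handwheel '[[0.05,0,0,-0.0015,0,0,0],[0.05,0,0,0,0,0,0],[0.05,0,0,0,0,0,0]]'|grep ft; python3 y.py
```

```text
ft_force: [0.5, -1.2, -0.7]
yaw 75.03 [-0.12 -0.14  0.01] [ 0.5 -1.2 -0.7] [0.591  0.0612 0.1355] -0.6039630961127616 45.153495093109086
ft_force: [0.6, -0.6, -0.7]
yaw 75.03 [-0.19 -0.15 -0.04] [ 0.6 -0.6 -0.7] [0.591  0.0614 0.1371] -0.6032174172848221 45.15312659670599
```

```bash
python3 -m handwheel '[[0.05,0,0,-0.003,0,0,0],[0.05,0,0,-0.003,0,0,0],[0.05,0,0,-0.004,0,0,0],[0.05,0,0,-0.004,0,0,0],[0.05,0,0,-0.004,0,0,0],[0.05,0,0,-0.004,0,0,0],[0.05,0,0,-0.0025,0,0,0],[0.05,0,0,-0.0015,0,0,0],[0.05,0,0,0,0,0,0],[0.05,0,0,0,0,0,0]]'|grep ft; python3 y.py; python3 - <<'E'
from h import *
s=st();print(s['time'],s['tool_rot'],s['grip_width'])
snap('scene','sc20');snap('side','s20')
for f,g,(u0,u1,v0,v1) in(('scene0','sc20',(270,345,200,310)),('side0','s20',(262,320,180,270))):
  for q in(f,g):
    c=load(q);P=np.array([dpt(c,(u,v)) for v in range(v0,v1) for u in range(u0,u1) if c['d'][v,u]>0])
    r=np.hypot(P[:,0]-.591,P[:,1]-.062);Q=P[(r<.026)&(P[:,2]>.18)]
    h=np.histogram(Q[:,2],bins=np.arange(.18,.24,.004));print(q,h[0])
    J=P[(abs(P[:,0]-.591)<.042)&(abs(P[:,1]-.062)<.042)]
    im=c['im'];h=np.histogram(J[:,2],bins=np.arange(.09,.24,.005));print('  body',h[0])
# background change at bystanders
for f,g in(('scene0','sc20'),('side0','s20')):
  D=np.abs(load(f)['im'].astype(int)-load(g)['im']).max(2);
  print([(n,int((D[v-12:v+12,u-12:u+12]>40).sum())) for n,u,v in ((('weight',189,272),('ball',281,217),('mug',355,230),('small',246,238),('round',241,365),('jarbody',308,268),('pan',148,285),('cradlewall',308,287)) if 'sc' in g else (('weight',358,236),('mug',345,305),('round',256,230),('jarbody',288,236),('ball',340,230)))])
E
```

```text
ft_force: [0.4, 0.4, 0.1]
yaw 75.03 [-0.05 -0.08 -0.08] [0.4 0.4 0.1] [0.5908 0.0613 0.1629] -0.5908631265447639 45.15384661615826
21.4 [-2.49181961e+00 -1.91310183e+00  4.25210636e-04] 0.705605090514527
scene0 [  0 273 324   0   0   0   0   0   0   0   0   0   0   0]
  body [ 69  84 335 206  98 101  91 106 101 106  97 101 172 385   9  78  94  96
 124 860   0   0   0   0   0   0   0   0   0]
sc20 [44  6  0  0  0  0  0  0  0  0  0  0  0  0]
  body [ 75  77 286 250  95  96 107 106  99  94 119 104 165 590  65  59  49 139
  48   2   0  54 103  93  87  80  38  19   0]
side0 [  0 123  90   0   0   0   0   0   0   0   0   0   0   0]
  body [ 82  95 172 105  76  73  72  74  70  84  76  77 103 186  11  43  66  59
  72 316   0   0   0   0   0   0   0   0   0]
s20 [ 61  20   0   0   0   0   0   0   0 162  42   0   0   0]
  body [ 84  85 168 118  74  66  77  68  78  77  76  78 104 228  39  39  38  78
  64  17   2  35  78  73  70 283  78  34  32]
[('weight', 0), ('ball', 419), ('mug', 0), ('small', 0), ('round', 0), ('jarbody', 0), ('pan', 0), ('cradlewall', 0)]
[('weight', 0), ('mug', 0), ('round', 0), ('jarbody', 0), ('ball', 43)]
```

```bash
python3 - <<'E'
from h import *
for f,(u,v) in(('side0',(340,230)),('s9',(340,230)),('s20',(340,230)),('scene0',(281,217)),('sc8',(281,217))):
  g=cv2.cvtColor(load(f)['im'],6)[v-11:v+11,u-11:u+11];m=g<45;ys,xs=np.where(m);print(f,len(xs),xs.mean()+u-11,ys.mean()+v-11)
E
```

```text
side0 103 340.747572815534 229.02912621359224
s9 99 340.3131313131313 230.3838383838384
s20 97 340.2061855670103 230.60824742268042
scene0 90 280.5111111111111 216.73333333333332
sc8 154 280.1818181818182 214.96753246753246
```

```bash
python3 -c "
from bench import ctrl
print(ctrl.close_job())"
```

```text
the job is handed in; nothing more can be done
None
```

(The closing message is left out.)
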